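# Snap the thick roller into the brayer frame

## Task

The brayer frame lies on its back on the print bench. Take the thick full-width roller from the rack, set its axle in the mouths of the frame's two notches and press it down until both ends snap home; finish while still holding the roller and pressing it down firmly into its seats. Leave the other two rollers and everything else on the bench alone.

Things in the scene. Friction and masses are not known exactly. Their poses are not given: they have to be found in the camera images.
- roller: thick full-width rubber roller to fit: rubber 40 mm diameter, 100 mm long, rims chamfered 4 mm; a steel axle stub of 10 mm diameter stands 16 mm out of each end. About 0.26 kg. Origin mid-length on the axis, y along the axle (x, z turn with it; either end fits either notch). Starts in any of the rack's three places, level, axis 47 mm above the bench; grip it from above across its diameter
- roller_end_a (a point): point on the thick roller's axis, 57 mm from its middle towards +y of the roller, on one axle stub (the part that sits in a notch)
- roller_end_b (a point): the same on the other axle stub, 57 mm towards -y of the roller
- brayer: brayer (hand ink roller) without roller, loose on its back, about 0.6 kg: aluminium frame, wooden handle. Origin on the bench between its two upright cheeks; z up, y along the axle line; handle to -x, up to 190 mm off, 29 mm high. Cheeks 8 mm thick, 28 mm wide, 69.5 mm high, 106 mm apart inside. Yoke 18 mm high, 39 to 53 mm behind the axle line; runners 10 mm high, 34 mm ahead to 53 mm behind
- brayer_home (a point): middle of the roller's axis when home: 50 mm above the brayer's origin, axes as the brayer's. The axle first rests on the nibs with its axis at 63 mm, takes about 10 to 15 N in all to push through, then the force drops suddenly and it falls 13 mm to the notch floors; the nibs spring back over it. The roller has 3 mm of end play either way
- brayer_notch_l (a point): home point of the axis in the notch of the cheek at +y, 57 mm from the middle. Each notch is a slippery nylon clip open at the top, 31 mm wide there, narrowing at 45 degrees to 15 mm; its floor is 45 mm above the bench; two sprung rounded nylon nibs at 57 mm height stand into it from both sides, leaving a 5 mm gap
- brayer_notch_r (a point): the same in the notch of the cheek at -y, 57 mm from the middle. Once the roller is home, some 10 N of downward push on it is a firm hold
- rack: fixed plywood roller rack, 150 x 250 mm: base board 12 mm thick, two end boards (10 mm thick, 54 mm high, 106 mm apart inside along the rack's x), each with three V notches 80 mm apart along the rack's y (at -80, 0, +80 mm). Rollers lie in them by their axle stubs, axes along the rack's x, free underneath. Origin under its middle
- slim_roller: other roller in the rack, to be left: same length and axle, rubber only 24 mm in diameter. Origin in its middle, y along the axle
- short_roller: other roller in the rack, to be left: 40 mm in diameter but rubber only 52 mm long, with long axle stubs. Origin in its middle, y along the axle
- ink_jar: bystander: amber jar, 62 mm in diameter, 95 mm high, origin under its middle
- ink_tin: bystander: flat metal ink tin, 88 mm in diameter, 56 mm high, origin under its middle
- ink_knife: bystander: ink knife lying along its x, 220 mm long, 26 mm wide, 20 mm high, origin under its middle
- baren: bystander: round wooden baren, 129 mm in diameter, 36 mm high with its cord grip, origin under its middle
- bowl: bystander: white bowl, 104 mm in diameter, 40 mm high, origin under its middle
- hake_brush: bystander: flat brush lying along its x, 190 mm long, 42 mm wide, 20 mm high, origin under its middle
- block_brush: bystander: wooden block brush, 85 x 48 mm, 46 mm high, origin under its middle
- squeeze_bottle: bystander: small white bottle, 44 mm in diameter, 115 mm high, origin under its middle
Not all that is in view belongs to the job. What is shaped like the roller but blue is not meant.

How it is judged (in metres and radians):
On the way, in this order (a step that is already met when the one before it is completed fails the run):
1. both ends of the thick roller's axle are in the mouths of the frame's notches, above the nibs (z of roller_end_a in the frame of brayer between 0.0575 and 0.076 m and z of roller_end_b in the frame of brayer between 0.0575 and 0.076 m and x of roller_end_a in the frame of brayer between -0.01 and 0.01 m and x of roller_end_b in the frame of brayer between -0.01 and 0.01 m), for 0.05 s.
2. both ends have snapped past the nibs (z of each of roller_end_a, roller_end_b in the frame of brayer below 0.053 m and distance between roller and brayer_home below 0.008 m), for 0.1 s.
At the end, for the whole second after the job is handed in: Thick roller home: both axle ends within 3 mm of the notch floors, middle within 6 mm of home, axle within 0.06 rad of the frame's; frame flat on the bench (0.08 rad, 6 mm); fingers still on the roller, which bears on the frame with over 5 N (it weighs 2 to 3 N); nothing moves (z of each of roller_end_a, roller_end_b in the frame of brayer below 0.053 m and distance between roller and brayer_home below 0.006 m and angle between the y axis of roller and the y axis of brayer, either way round below 0.06 rad and angle between brayer's own z axis and vertical below 0.08 rad and height (world z) of brayer below 0.006 m and contact force between roller and brayer above 5 N and contact force between the fingers and roller above 1 N and linear speed of roller below 0.02 m/s); the arm keeps its last pose, push and grip.
It fails at once if another roller was shifted by more than 15 mm (distance of any of slim_roller, short_roller from where it was at the start of the episode above 0.015 m).
It fails at once if something else on the bench was shifted by more than 30 mm or knocked over (distance of any of ink_jar, ink_tin, ink_knife, baren, bowl, hake_brush, block_brush, squeeze_bottle from where it was at the start of the episode above 0.03 m or angle between any of ink_jar, squeeze_bottle's own z axis and vertical above 0.5 rad).
It also fails if it takes over 43 s, if anything falls off the work surface, if the arm or the gripper's body presses on something with over 40 N, if the wrist force passes 120 N, or if a joint passes its speed limit or range.

## Robot

A 6-joint arm with a two-finger parallel gripper is mounted at the origin on the work surface. World frame = base frame: x ahead of the robot, y to its left, z up, the work surface at z = 0. Lengths are in mm, angles in degrees, forces in N, time in s.
With the tool pointing down it reaches from about 300 to 875 mm from the base axis. Payload 6.4 kg.
Tool frame: the origin (TCP) lies at the centre of the arm's flange, where the gripper is bolted on; the fingertips stand 173 mm ahead of it and the grasp point (between the pads) lies 155 mm ahead of it; z points along the fingers, y is the direction in which the jaws open and shut (so a half turn about z gives the same grasp; the last joint's range is limited). The gripper opens to 85 mm and grips with 20 to 120 N. Pads are 22 mm wide; open, the fingers measure 114 mm over their backs; the gripper's body (76 mm by 85 mm) begins 54 mm behind the grasp point. The pads swing forward as they close: fully open they stand 13 mm farther back than shut.
Start: joints at [-87.393, 10.359, 92.074, -0, 77.567, -11.82], TCP at [143.275, -556.879, 404.688] pointing down, gripper open.
Joint ranges: [-171.53, 171.53], [-51.25, 118.39], [17.06, 147.69], [-65.23, 245.23], [0, 150.52], [-178.68, 178.68]. Speed limits (degrees/s): [147.25, 147.25, 172.46, 180, 180, 180].

## Interface

Orientations are given as a 3x3 rotation matrix whose columns are the frame's x, y, z axes.
In Python, from station import arm gives the robot as it stands.
- The arm moves only by the tool arm_command, never from a script. Its argument "targets" is a list of rows, each a list of 6 numbers: the shift along the tool's x, y, z in mm, then the turn, a rotation vector about the tool's x, y, z in rad. In form: [[tx, ty, tz, ax, ay, az], ...]. A call has 1 to 12 rows; each row shifts and turns the commanded pose from where the row before left it, along the tool's axes as they then stand; what a row does not reach is not made up. A row lasts 1/8 s, in which the tool goes at most 62.5 mm and 10.7 degrees, less where a joint would pass 70% of its speed; a pose out of reach is approached as far as the arm can. A call is refused whole if a number of a shift passes 62.5 or a number of a turn 0.188, either way. A call with a gripper value outside its range is refused whole. "grip" is the opening, from 0 (shut) to 1 (fully open), set as the call begins (left out, the last holds). The fingers move at their own pace and stop on an object; "squeeze" is the grip in N (left out, the last holds). Time passes only in rows, so rows that do not move let the fingers close. It gives the time, the measured TCP pose, the force and the opening at its end, in the units of the state.
- arm.sense(): the state, without advancing time (a new reading comes with each control period).
- arm.capture(name): name is "scene" or "top" or "wrist"; returns a dict with "frame" (420x560x3 uint8, red, green, blue), "camera_matrix" (3x3 intrinsics, pixels), "D" ([k1, k2, p1, p2, k3] as OpenCV has them; the pictures are not rectified), "origin" and "rotation" of the camera in the world; the wrist camera has in their place "mount" (4x4, takes a point from camera to tool coordinates, whose origin is the TCP and whose axes are the flange's). Camera axes: x right, y up, looking along -z (the intrinsics and any distortion apply to the point x, -y, -z); pixel columns grow to the right and rows downward; lengths in mm; the calibration is good to about 2 mm. A picture is of the moment at which its call begins: read the wrist's pose just before it. There is no depth.
- arm.close_job(): hands the job in, once; it reports no verdict.
The state is a dict: "time_s": time; "joints": joint angles; "qd": joint speeds; "effort": joint torques, N m; "position": TCP position; "eef_rot": TCP orientation; "ft_force": force on the tool from outside, world axes, zero at the start; "moment": the same for the moment, N m; "opening": opening from 0.0 (shut) to 1.0 (fully open).
Only numpy, scipy, OpenCV 4.12 (cv2) and the standard library are available. Lean on these libraries where they do the work, as an engineer would, in place of code of your own. Each camera call takes 0.05 s, during which the arm holds its last target.

## Working session

There is one attempt and no reset: what is moved stays moved. The work goes in short steps, Python scripts to look and compute and a tool call to move; the robot and the scene stay as the last step left them, time stands still between calls to the robot, and variables do not carry over. Pictures are saved under pics/ and viewed, and the job is handed in when it is done.

Besides the shell and the picture viewer there is one more tool, called after ">>>" as a command line: name --pt "numbers of a row" for each row, then --argument value for the rest. arm_command: Moves the arm, as the interface text tells. Its arguments: {"type":"object","properties":{"targets":{"type":"array"},"grip":{"type":"number"},"squeeze":{"type":"number"}},"required":["targets"]}

```bash
ls; mkdir -p pics
python3 - <<'E'
from station import arm
import cv2
s=arm.sense()
print(s)
for n in ("scene","top"):
    c=arm.capture(n)
    cv2.imwrite(f"pics/{n}0.png",c["frame"][:,:,::-1])
    import pickle; pickle.dump(c,open(f"{n}0.pkl","wb"))
    print(n,c["camera_matrix"],c["D"],c["origin"],c["rotation"])
E
```

```text
pics
{'time_s': 0.0, 'joints': array([-8.73948826e+01,  1.04008431e+01,  9.21316687e+01,  8.86146286e-04,
        7.75648036e+01, -1.18217091e+01]), 'qd': array([-0.1486848 , -0.09716602,  0.08642542, -0.03016698, -0.01161168,
       -0.01956558]), 'effort': array([ 2.91503568e-05, -4.44864142e+01, -3.51340842e+01, -2.43587328e-04,
        9.02597472e-03,  2.89404852e-05]), 'position': array([ 143.24962765, -556.61502092,  403.79407969]), 'eef_rot': array([[ 9.68467460e-01,  2.49140071e-01, -6.21116717e-05],
       [ 2.49139815e-01, -9.68466040e-01,  1.69740513e-03],
       [ 3.62738590e-04, -1.65935612e-03, -9.99998557e-01]]), 'ft_force': array([ 0.12484678,  0.32903715, -0.13139753]), 'moment': array([-0.03523057,  0.01531967,  0.02944582]), 'opening': 0.9999830614143901}
scene [[385.74815442   0.         276.6821308 ]
 [  0.         385.74815442 208.44110109]
 [  0.           0.           1.        ]] [-0.00068239  0.          0.          0.          0.        ] [ 964.21185694 -339.99749843  845.23752868] [[ 0.63207405 -0.61724981  0.46849233]
 [ 0.77483945  0.51147236 -0.37151022]
 [-0.01030626  0.59782831  0.80155791]]
top [[473.64835129   0.         276.38252   ]
 [  0.         473.64835129 214.88193002]
 [  0.           0.           1.        ]] [-0.11792693  0.          0.          0.          0.        ] [ 265.62976603   -9.49772828 1499.06398421] [[-0.01010205  0.98458089 -0.17463798]
 [-0.99977279 -0.01322335 -0.01671862]
 [-0.01877013  0.1744294   0.98449076]]
```

View pics/scene0.png

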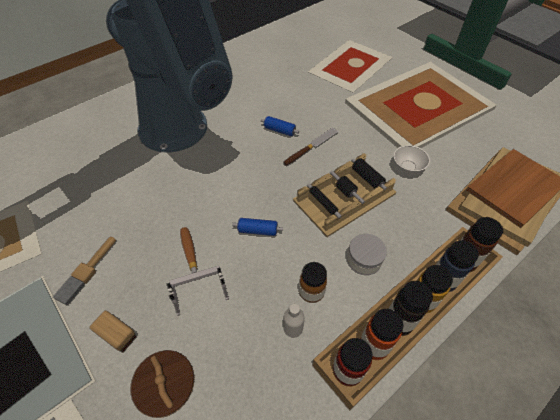

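View pics/top0.png

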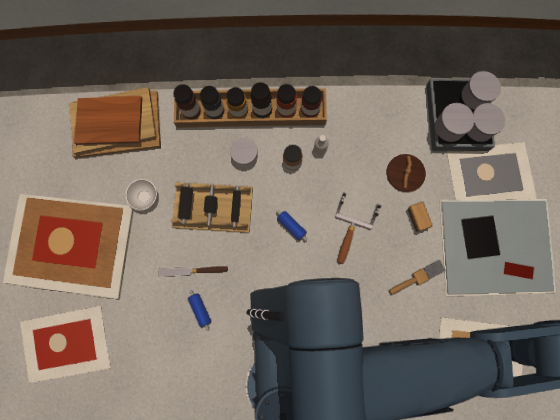

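The rack is at about (212,207) in the top view, with the thick roller at (186,204), the short one at (211,204) and the slim one at (236,206). The brayer's cheeks are at about (341,203) and (377,213), and its handle ends near (345,255). I'll enlarge both areas.

```bash
cat > h.py <<'E'
import numpy as np, cv2, pickle
def ray(c,u,v,R=None,o=None):
    p=cv2.undistortPoints(np.array([[[u,v]]],float),c["camera_matrix"],np.array(c["D"],float))[0,0]
    d=np.array([p[0],-p[1],-1.])
    R=np.array(c["rotation"]) if R is None else R
    o=np.array(c["origin"]) if o is None else o
    return o,R@d
def onz(c,u,v,z,**k):
    o,d=ray(c,u,v,**k); return o+d*(z-o[2])/d[2]
def proj(c,P,R=None,o=None):
    R=np.array(c["rotation"]) if R is None else R
    o=np.array(c["origin"]) if o is None else o
    q=R.T@(np.array(P,float)-o); q=np.array([q[0],-q[1],-q[2]])
    return cv2.projectPoints(q.reshape(1,1,3),np.zeros(3),np.zeros(3),c["camera_matrix"],np.array(c["D"],float))[0].ravel()
E
python3 - <<'E'
import cv2,numpy as np
t=cv2.imread('pics/top0.png'); s=cv2.imread('pics/scene0.png')
a=cv2.resize(t[175:240,165:260],None,fx=8,fy=8,interpolation=cv2.INTER_CUBIC)
b=cv2.resize(t[180:270,325:395],None,fx=6,fy=6,interpolation=cv2.INTER_CUBIC)
cv2.imwrite('pics/rack.png',a);cv2.imwrite('pics/bray.png',b)
d=cv2.resize(s[220:320,155:240],None,fx=6,fy=6,interpolation=cv2.INTER_CUBIC)
cv2.imwrite('pics/brays.png',d)
E
```

```text
(no output)
```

View pics/rack.png

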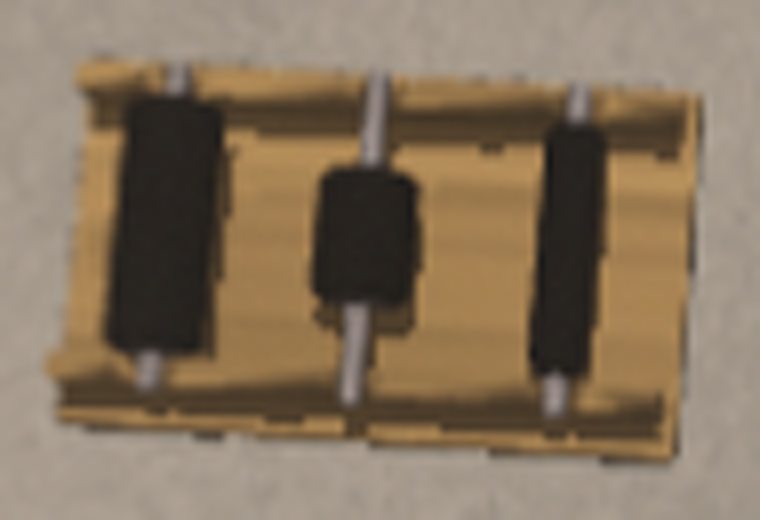

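View pics/bray.png

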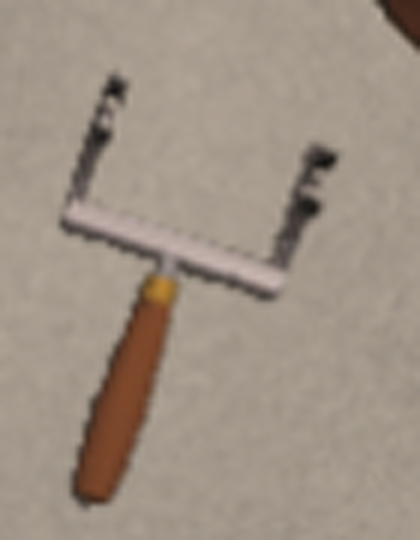

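View pics/brays.png

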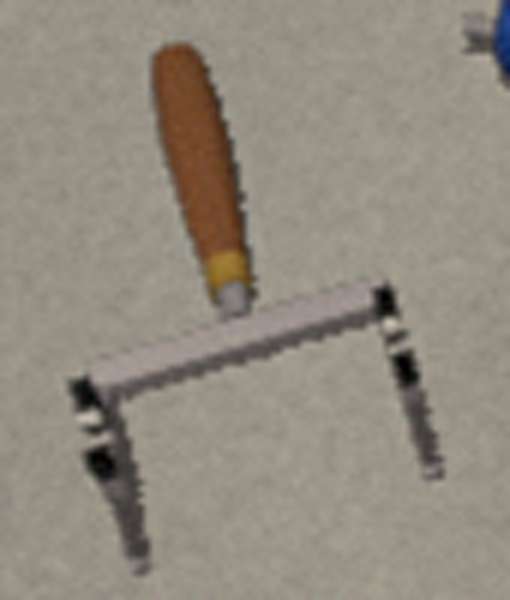

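Run:
```python
from h import *
t=pickle.load(open('top0.pkl','rb')); s=pickle.load(open('scene0.pkl','rb'))
def up(x,y,x0,y0,f): return ((x+.5)/f-.5+x0,(y+.5)/f-.5+y0)
# rack rollers: stub ends in crop at axis z=47
for n,a,b in (("thick",(178,66),(147,388)),("short",(377,73),(349,402)),("slim",(578,86),(553,415))):
    A=onz(t,*up(*a,165,175,8),47);B=onz(t,*up(*b,165,175,8),47)
    print(n,A.round(1),B.round(1),np.linalg.norm(A-B).round(1),((A+B)/2).round(1),np.degrees(np.arctan2(*(A-B)[[1,0]])).round(1))
f=t["frame"].astype(int); m=(f.max(2)<60).astype(np.uint8)
m2=np.zeros_like(m); m2[175:240,165:260]=m[175:240,165:260]
n,l,st,ce=cv2.connectedComponentsWithStats(m2)
for i in range(1,n):
    if st[i,4]>40: print(st[i],ce[i], onz(t,*ce[i],55).round(1), onz(t,*ce[i],47).round(1))
# brayer: black tips of cheek top: left (117,88),(100,137); right (320,158),(304,208)
pt={}
for n,p in dict(Lf=(117,86),Lb=(100,135),Rf=(321,157),Rb=(305,208)).items():
    pt[n]=onz(t,*up(*p,325,180,6),69.5); print(n,pt[n].round(1))
L=(pt['Lf']+pt['Lb'])/2;R=(pt['Rf']+pt['Rb'])/2
print("mid",(L+R)/2,np.linalg.norm(L-R),np.degrees(np.arctan2(*(L-R)[[1,0]])))
q={}
for n,p in dict(Lb=(83,388),Lf=(101,463),Rb=(384,300),Rf=(405,367)).items():
    q[n]=onz(s,*up(*p,155,220,6),69.5); print(n,q[n].round(1))
L=(q['Lf']+q['Lb'])/2;R=(q['Rf']+q['Rb'])/2
print("mid",(L+R)/2,np.linalg.norm(L-R),np.degrees(np.arctan2(*(L-R)[[1,0]])))
# yoke ends top view z=18, handle end
A=onz(t,*up(66,212,325,180,6),18);B=onz(t,*up(282,283,325,180,6),18)
print("yoke",A,B,np.degrees(np.arctan2(*(A-B)[[1,0]])))
H=onz(t,*up(93,495,325,180,6),15);print("handle end",H)
c=arm=None
```

```text
thick [630.6 298.9  47. ] [501.1 308.   47. ] 129.8 [565.8 303.4  47. ] -4.0
short [626.3 219.1  47. ] [494.6 228.2  47. ] 132.0 [560.5 223.6  47. ] -3.9
slim [619.7 139.2  47. ] [488.5 148.3  47. ] 131.5 [554.1 143.7  47. ] -4.0
[179 187  14  32 378] [185.34656085 202.55291005] [564.9 300.2  55. ] [566.6 301.9  47. ]
[231 190  10  32 226] [235.36283186 205.65486726] [552.7 142.5  55. ] [554.3 143.4  47. ]
[204 196  13  18 202] [210.27722772 204.3960396 ] [557.8 221.3  55. ] [559.5 222.6  47. ]
Lf [ 582.2 -195.1   69.5]
Lb [ 556.6 -185.4   69.5]
Rf [ 543.6 -298.9   69.5]
Rb [ 517.1 -289.3   69.5]
mid [ 549.85985393 -242.16680076   69.5       ] 110.93726077833378 69.39896565335394
Lb [ 520.  -294.7   69.5]
Lf [ 549.9 -304.4   69.5]
Rb [ 560.3 -189.4   69.5]
Rf [ 588.1 -198.9   69.5]
mid [ 554.59627402 -246.83167759   69.5       ] 112.4910252626216 -110.41703903939936
yoke [ 525.71824417 -172.2924874    18.        ] [ 486.15555895 -285.34370301   18.        ] 70.712319803191
handle end [ 376.18723128 -182.16508367   15.        ]
```

Run:
```python
from station import arm
import cv2,numpy as np
c=arm.capture("wrist")
cv2.imwrite("pics/w0.png",c["frame"][:,:,::-1]); print(np.round(c["mount"],3),c["camera_matrix"],c["D"])
```

```text
[[-0.     0.945  0.328 84.957]
 [ 1.     0.     0.     0.755]
 [ 0.     0.328 -0.945 29.589]
 [ 0.     0.     0.     1.   ]] [[332.44915316   0.         276.80619463]
 [  0.         332.44915316 209.3234692 ]
 [  0.           0.           1.        ]] [-0.08184603  0.          0.          0.          0.        ]
```

View pics/w0.png

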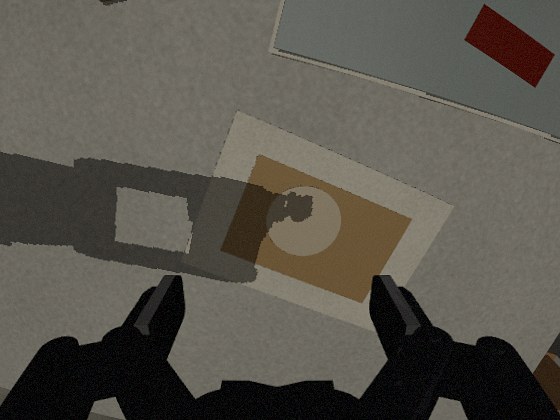

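The wrist view shows the fingers at the bottom, with image up along tool +x. First I'll look at the brayer from above, then go on to the rack.

>>> arm_command --pt "0 0 0 0 0 0.16" --pt "0 0 0 0 0 0.16" --pt "34 -33 5 0 0 0" --pt "34 -33 5 0 0 0" --pt "34 -33 5 0 0 0" --pt "34 -33 5 0 0 0" --pt "34 -33 5 0 0 0" --pt "34 -33 5 0 0 0" --pt "34 -33 5 0 0 0" --pt "34 -33 5 0 0 0" --pt "34 -33 5 0 0 0" --pt "34 -33 5 0 0 0" --grip 0.7

```text
time_s: 1.65
position: [506.0, -249.6, 354.3]
eef_rot: [[0.998, -0.068, -0.0], [-0.068, -0.998, 0.0], [-0.0, -0.0, -1.0]]
ft_force: [0.8, -1.2, -0.5]
opening: 0.696
```

>>> arm_command --pt "0 0 0 0 0 0" --pt "0 0 0 0 0 0" --pt "0 0 0 0 0 0"

```text
time_s: 2.02
position: [504.3, -251.7, 354.7]
eef_rot: [[0.998, -0.07, -0.0], [-0.07, -0.998, -0.0], [-0.0, 0.0, -1.0]]
ft_force: [-0.3, -0.2, 0.2]
opening: 0.697
```

```bash
cat >> h.py <<'E'
def wcap(arm,name):
    s=arm.sense(); c=arm.capture("wrist")
    M=np.array(c["mount"]); R=np.array(s["eef_rot"])
    c["rotation"]=R@M[:3,:3]; c["origin"]=R@M[:3,3]+np.array(s["position"])
    cv2.imwrite(f"pics/{name}.png",c["frame"][:,:,::-1]); pickle.dump((s,c),open(name+".pkl","wb"))
    print("t",s["time_s"],"pos",np.round(s["position"],1),"yaw",np.degrees(np.arctan2(R[1,0],R[0,0])).round(2),"z",R[:,2].round(4),"F",np.round(s["ft_force"],1),"op",round(s["opening"],3),"q",np.round(s["joints"],1))
    return s,c
E
python3 -c "
from h import *
from station import arm
wcap(arm,'w1')"
```

```text
t 2.025 pos [ 504.3 -251.7  354.7] yaw -3.99 z [-2.e-04 -2.e-04 -1.e+00] F [-0.3 -0.2  0.2] op 0.697 q [-38.6  11.8  96.5  -0.   71.8  55.4]
```

View pics/w1.png

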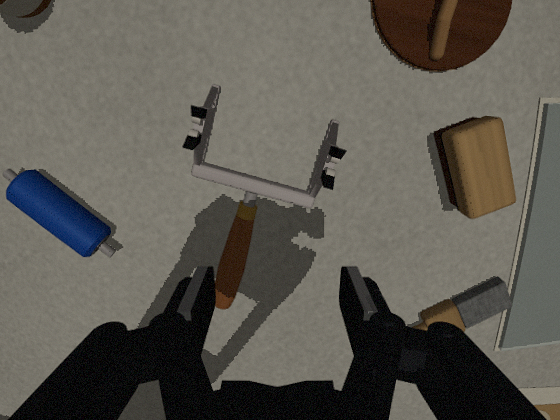

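Brayer is in full view: the left cheek's tips are at (198,112) and (191,143), the right cheek's at (338,152) and (329,183). I'll zoom in.

Run:
```python
import cv2
t=cv2.imread('pics/w1.png')
a=cv2.resize(t[80:220,175:360],None,fx=4,fy=4,interpolation=cv2.INTER_CUBIC)
cv2.imwrite('pics/w1b.png',a)
```

```text
(no output)
```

View pics/w1b.png

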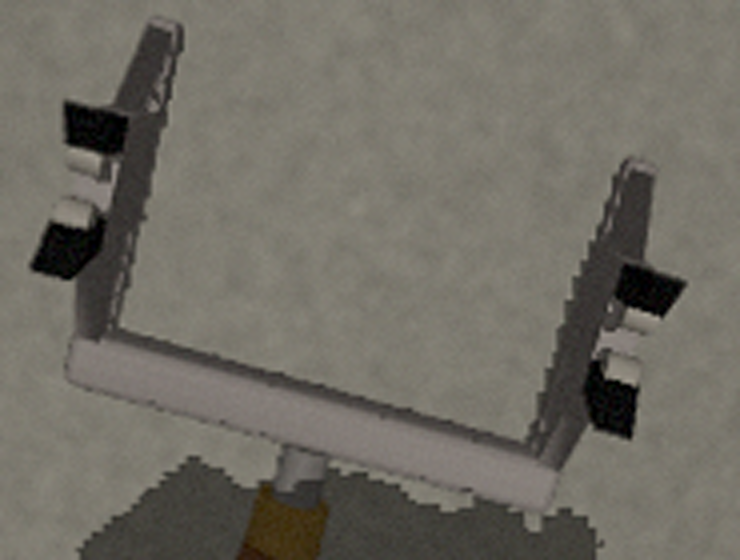

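Run:
```python
from h import *
s,c=pickle.load(open('w1.pkl','rb'))
def up(x,y): return ((x+.5)/4-.5+175,(y+.5)/4-.5+80)
def W(p,z): return onz(c,*up(*p),z)
def pair(n,L,R,z):
    A,B=W(L,z),W(R,z); d=A-B
    print(n,A[:2].round(1),B[:2].round(1),"mid",((A+B)/2)[:2].round(1),"len",np.linalg.norm(d).round(1),"yaw",np.degrees(np.arctan2(d[1],d[0])).round(2))
    return (A+B)/2
pair("runner tips",(167,22),(641,164),10)
pair("yoke front",(80,337),(557,468),18)
pair("yoke back",(69,380),(543,512),18)
pair("nib front",(91,158),(642,317),57)
pair("nib back",(75,210),(624,364),57)
pair("black front",(98,107),(655,272),69.5)
pair("black back",(50,273),(611,420),69.5)
# predicted feature pixels from guess pose
for cx,cy,yaw in ((552,-244,-20.2),(552,-244,-18.5),):
    a=np.radians(yaw);X=np.array([np.cos(a),np.sin(a),0]);Y=np.array([-np.sin(a),np.cos(a),0])
    O=np.array([cx,cy,0])
    for n,q in dict(runL=(34,57,10),runR=(34,-57,10),yfL=(-39,57,18),yfR=(-39,-57,18),ybL=(-53,61,18),ybR=(-53,-61,18),tfL=(15.5,57,69.5),tbL=(-15.5,57,69.5),tfR=(15.5,-57,69.5),tbR=(-15.5,-57,69.5)).items():
        u=proj(c,O+q[0]*X+q[1]*Y+np.array([0,0,q[2]]))
        print(n,((u+.5-[175,80])*4-.5).round(0),end=' ')
    print()
```

```text
runner tips [ 601.8 -204.7] [ 563.  -310.3] mid [ 582.4 -257.5] len 112.6 yaw 69.8
yoke front [ 533.3 -177. ] [ 493.2 -287.5] mid [ 513.3 -232.2] len 117.5 yaw 70.09
yoke back [ 523.2 -172.8] [ 482.2 -283.7] mid [ 502.7 -228.3] len 118.2 yaw 69.72
nib front [ 575.7 -194.6] [ 536.4 -302.2] mid [ 556.1 -248.4] len 114.6 yaw 69.9
nib back [ 565.9 -190. ] [ 526.8 -298.3] mid [ 546.4 -244.2] len 115.2 yaw 70.16
black front [ 585.5 -200.1] [ 547.4 -302.8] mid [ 566.5 -251.5] len 109.5 yaw 69.65
black back [ 555.5 -186.6] [ 518.6 -293.7] mid [ 537.  -240.1] len 113.3 yaw 70.96
runL [155.  15.] runR [636. 159.] yfL [ 79. 329.] yfR [542. 459.] ybL [ 51. 381.] ybR [540. 516.] tfL [ 75. 105.] tbL [ 41. 265.] tfR [655. 275.] tbR [603. 424.] 
runL [149.  21.] runR [634. 150.] yfL [ 83. 338.] yfR [549. 454.] ybL [ 56. 390.] ybR [549. 511.] tfL [ 71. 113.] tbL [ 42. 274.] tfR [656. 266.] tbR [608. 417.]
```

>>> arm_command --pt "1 -50.5 0 0 0 0" --pt "1 -50.5 0 0 0 0" --pt "1 -50.5 0 0 0 0" --pt "1 -50.5 0 0 0 0" --pt "1 -50.5 0 0 0 0" --pt "1 -50.5 0 0 0 0" --pt "1 -50.5 0 0 0 0" --pt "1 -50.5 0 0 0 0" --pt "1 -50.5 0 0 0 0" --pt "1 -50.5 0 0 0 0" --pt "1 -50.5 0 0 0 0" --pt "0 0 0 0 0 0"

```text
time_s: 3.58
position: [553.7, 304.8, 354.8]
eef_rot: [[0.998, -0.066, 0.0], [-0.066, -0.998, 0.001], [0.0, -0.001, -1.0]]
ft_force: [0.5, 0.2, -0.3]
opening: 0.695
```

>>> arm_command --pt "0 0 25 0 0 0" --pt "0 0 25 0 0 0" --pt "0 0 0 0 0 0" --pt "0 0 0 0 0 0" --pt "0 0 0 0 0 0"

```text
time_s: 4.2
position: [554.5, 302.3, 306.4]
eef_rot: [[0.998, -0.069, 0.002], [-0.069, -0.998, 0.001], [0.002, -0.001, -1.0]]
ft_force: [-0.4, 0.6, 1.1]
opening: 0.697
```

```bash
python3 -c "
from h import *
from station import arm
wcap(arm,'w2')"
```

```text
t 4.2 pos [554.5 302.3 306.4] yaw -3.95 z [ 2.4e-03  7.0e-04 -1.0e+00] F [-0.4  0.6  1.1] op 0.697 q [ 17.9  23.   88.2  -0.   68.7 111.8]
```

View pics/w2.png

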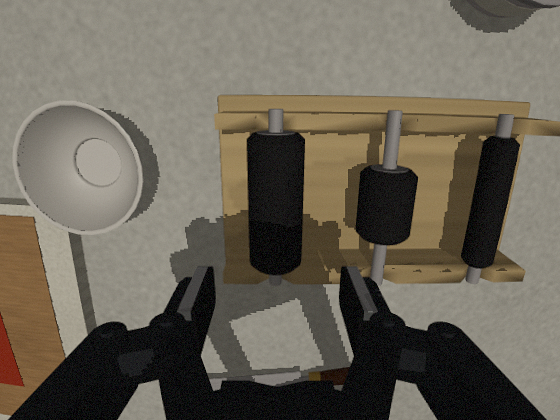

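The thick roller is centred between the fingers, with its rubber at columns 247–304, its far stub tip at (276,110) and its near stub at (276,283).

```bash
python3 - <<'E'
from h import *
s,c=pickle.load(open('w2.pkl','rb'))
R=s["eef_rot"];p=s["position"]
def show(n,u,v,z):
    P=onz(c,u,v,z); print(n,P.round(1),"tool",(R.T@(P-p)).round(1))
show("far stub tip top",275.5,110,52)   # top edge of stub
show("far stub tip mid",275.5,110,47)
show("near stub tip",276,286,47)
f=c["frame"].astype(int)
for v in (150,180,200,230,250):
    r=f[v,225:330].max(1); idx=np.where(r<45)[0]+225; print(v,idx.min(),idx.max(),end=' ')
    show("",(idx.min()+idx.max())/2,v,47)
E
python3 - <<'E'
import cv2
t=cv2.imread('pics/w2.png')
cv2.imwrite('pics/w2b.png',cv2.resize(t[90:300,215:335],None,fx=2.8,fy=2.8,interpolation=cv2.INTER_CUBIC))
E
```

```text
far stub tip top [630.7 297.5  52. ] tool [ 7.580e+01 -2.000e-01  2.545e+02]
far stub tip mid [630.5 297.6  47. ] tool [ 75.6  -0.3 259.5]
near stub tip [495.9 306.7  47. ] tool [-5.930e+01 -1.000e-01  2.592e+02]
150 247 304  [603.8 299.5  47. ] tool [ 48.8  -0.3 259.5]
180 248 303  [582.5 301.   47. ] tool [ 27.5  -0.3 259.4]
200 249 302  [567.7 302.   47. ] tool [ 12.6  -0.3 259.4]
230 249 301  [544.3 304.   47. ] tool [-10.9  -0.8 259.3]
250 250 301  [527.7 304.8  47. ] tool [-27.5  -0.4 259.3]
```

View pics/w2b.png

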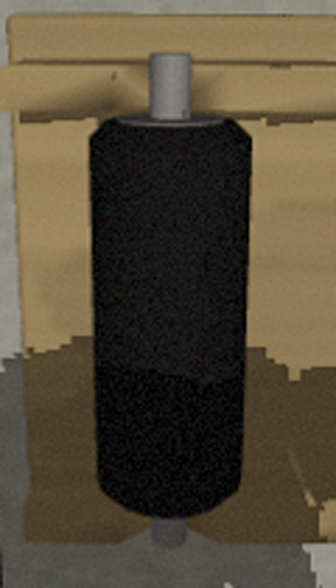

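>>> arm_command --pt "4.5 -0.3 0 0 0 0" --pt "5 0 10 0 0 0" --pt "0 0 25 0 0 0" --pt "0 0 25 0 0 0" --pt "0 0 22 0 0 0" --pt "0 0 14 0 0 0" --pt "0 0 8 0 0 0" --pt "0 0 0 0 0 0" --pt "0 0 0 0 0 0" --pt "0 0 0 0 0 0"

```text
time_s: 5.5
position: [563.7, 302.4, 201.7]
eef_rot: [[0.998, -0.068, 0.002], [-0.068, -0.998, 0.0], [0.002, -0.001, -1.0]]
ft_force: [0.4, 0.3, -0.0]
opening: 0.703
```

>>> arm_command --pt "0 0 0 0 0 0" --pt "0 0 0 0 0 0" --pt "0 0 0 0 0 0" --pt "0 0 0 0 0 0" --pt "0 0 0 0 0 0" --pt "0 0 0 0 0 0" --grip 0.0 --squeeze 60

```text
time_s: 6.25
position: [563.6, 302.8, 201.4]
eef_rot: [[0.998, -0.068, 0.001], [-0.068, -0.998, 0.001], [0.001, -0.001, -1.0]]
ft_force: [0.0, 5.6, 4.8]
opening: 0.45
```

```bash
python3 -c "
from h import *
from station import arm
wcap(arm,'w3')"
```

```text
t 6.25 pos [563.6 302.8 201.4] yaw -3.9 z [ 0.0014  0.0012 -1.    ] F [0.  5.6 4.8] op 0.45 q [ 17.6  31.9  89.1   0.   58.9 111.5]
```

View pics/w3.png

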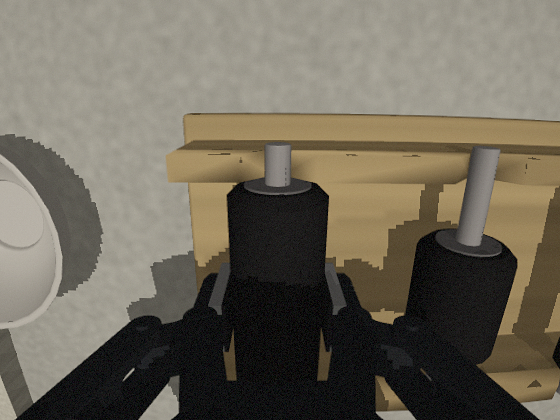

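Opening is 0.45 (38 mm), so the fingers are on the 40 mm rubber. Lifting.

>>> arm_command --pt "0 0 -4 0 0 0" --pt "0 0 -10 0 0 0" --pt "0 0 -20 0 0 0" --pt "0 0 -25 0 0 0" --pt "0 0 -25 0 0 0" --pt "0 0 -25 0 0 0" --pt "0 0 -20 0 0 0" --pt "0 0 0 0 0 0" --pt "0 0 0 0 0 0"

```text
time_s: 7.42
position: [562.9, 302.1, 328.9]
eef_rot: [[0.998, -0.068, -0.001], [-0.068, -0.998, -0.0], [-0.001, 0.001, -1.0]]
ft_force: [-0.7, 0.1, -3.0]
opening: 0.455
```

```bash
python3 -c "
from h import *
from station import arm
wcap(arm,'w4')"
```

```text
t 7.425 pos [562.9 302.1 328.9] yaw -3.91 z [-1.3e-03 -5.0e-04 -1.0e+00] F [-0.7  0.1 -3. ] op 0.455 q [ 17.6  22.4  86.   -0.   71.6 111.5]
```

View pics/w4.png

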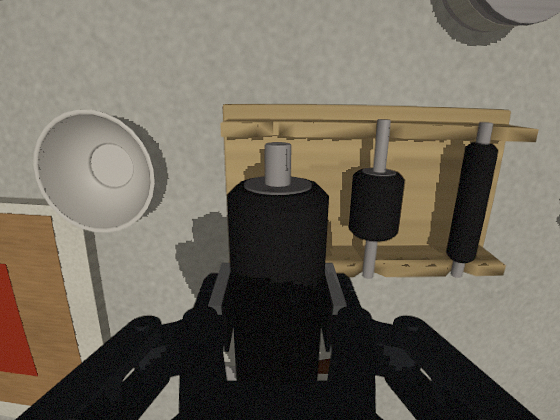

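```bash
python3 - <<'E'
from h import *
s,c=pickle.load(open('w4.pkl','rb'))
R=s["eef_rot"];p=s["position"]
for n,u,v,dz in (("tip top edge",278,144,149.4),("tip mid",278,145,154.4),("rim left",228,200,154.4),("rim right",328,200,154.4)):
    P=onz(c,u,v,p[2]-dz);print(n,(R.T@(P-p)).round(1))
# predicted: tip of stub at tool (65,0,149.4..)
for q in ((65.5,0,149.4),(66,0,154.4),(66,0,159.4),(50,0,154.4)):
    print(q,proj(c,p+R@np.array(q)).round(1))
E
python3 - <<'E'
import cv2
t=cv2.imread('pics/w4.png')
cv2.imwrite('pics/w4b.png',cv2.resize(t[130:290,205:350],None,fx=4,fy=4,interpolation=cv2.INTER_CUBIC))
E
```

```text
tip top edge [ 68.4   1.1 149.3]
tip mid [ 67.3   1.1 154.3]
rim left [ 45.8 -18.6 154.3]
rim right [ 45.8  20.8 154.4]
(65.5, 0, 149.4) [275. 152.]
(66, 0, 154.4) [275.1 148.4]
(66, 0, 159.4) [275.2 146.5]
(50, 0, 154.4) [275.2 189.6]
```

View pics/w4b.png

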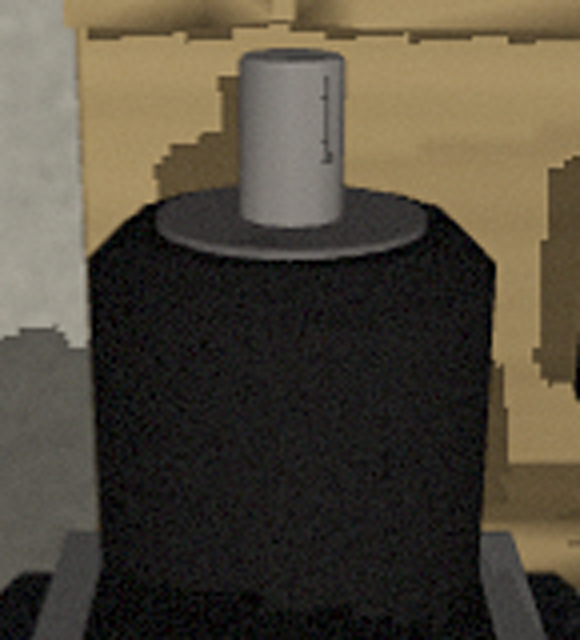

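>>> arm_command --pt "2.3 45 0 0 0 0" --pt "2.3 50 0 0 0 0" --pt "2.3 50 0 0 0 0" --pt "2.3 50 0 0 0 0" --pt "2.3 50 0 0 0 0" --pt "2.3 50 0 0 0 0" --pt "2.3 50 0 0 0 0" --pt "2.3 50 0 0 0 0" --pt "2.3 50 0 0 0 0" --pt "2.3 50 0 0 0 0" --pt "2.3 40 0 0 0 0" --pt "0 13.5 0 0 0 0" --squeeze 80

```text
time_s: 8.98
position: [550.5, -248.9, 328.3]
eef_rot: [[0.997, -0.071, -0.002], [-0.071, -0.997, 0.001], [-0.002, -0.001, -1.0]]
ft_force: [1.0, 0.6, -2.4]
opening: 0.444
```

>>> arm_command --pt "0 0 0 0 0 -0.161" --pt "0 0 0 0 0 -0.161" --pt "0 0 0 0 0 -0.161" --pt "0 0 0 0 0 -0.161" --pt "0 0 0 0 0 -0.161" --pt "0 0 0 0 0 -0.161" --pt "0 0 0 0 0 -0.161" --pt "0 0 0 0 0 -0.161" --pt "0 0 0 0 0 0" --pt "0 0 0 0 0 0" --pt "0 0 0 0 0 0"

```text
time_s: 10.35
position: [551.2, -246.4, 329.5]
eef_rot: [[0.345, 0.939, -0.0], [0.939, -0.345, 0.0], [0.0, -0.0, -1.0]]
ft_force: [-0.4, 0.4, -1.6]
opening: 0.448
```

```bash
python3 -c "
from h import *
from station import arm
wcap(arm,'w5')"
```

```text
t 10.35 pos [ 551.2 -246.4  329.5] yaw 69.8 z [-3.e-04  3.e-04 -1.e+00] F [-0.4  0.4 -1.6] op 0.448 q [-35.3  18.2  91.6   0.   70.2 -15.1]
```

View pics/w5.png

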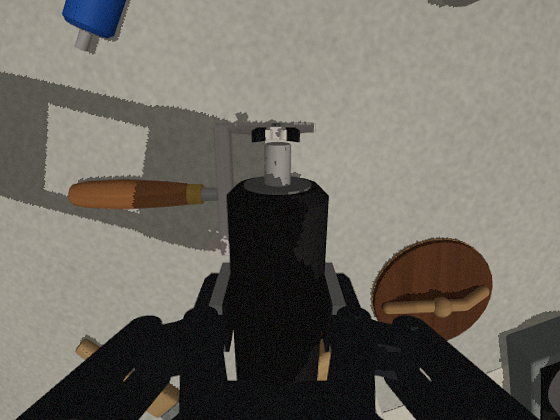

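The far cheek's clip shows at about (276,133), in line with the stub at column 278. I'll go lower and check again.

>>> arm_command --pt "0 0 15 0 0 0" --pt "0 0 25 0 0 0" --pt "0 0 20 0 0 0" --pt "0 0 10 0 0 0" --pt "0 0 0 0 0 0" --pt "0 0 0 0 0 0" --pt "0 0 0 0 0 0"

```text
time_s: 11.28
position: [551.5, -246.9, 260.7]
eef_rot: [[0.344, 0.939, 0.002], [0.939, -0.344, -0.001], [-0.0, 0.002, -1.0]]
ft_force: [-0.2, -0.0, -2.1]
opening: 0.441
```

```bash
python3 -c "
from h import *
from station import arm
wcap(arm,'w6')
for n in ('scene','top'):
  c=arm.capture(n);pickle.dump(c,open(n+'6.pkl','wb'));f=c['frame'][:,:,::-1]
  f=f[215:325,150:245] if n=='scene' else f[170:265,315:400]
  cv2.imwrite('pics/'+n+'6.png',cv2.resize(f,None,fx=5,fy=5,interpolation=cv2.INTER_CUBIC))
t=cv2.imread('pics/w6.png');cv2.imwrite('pics/w6b.png',cv2.resize(t[60:220,200:360],None,fx=3.7,fy=3.7,interpolation=cv2.INTER_CUBIC))
"
```

```text
t 11.275 pos [ 551.5 -246.9  260.7] yaw 69.89 z [ 0.0015 -0.0011 -1.    ] F [-0.2 -0.  -2.1] op 0.441 q [-35.4  23.2  93.8   0.   62.9 -15.2]
```

View pics/w6b.png

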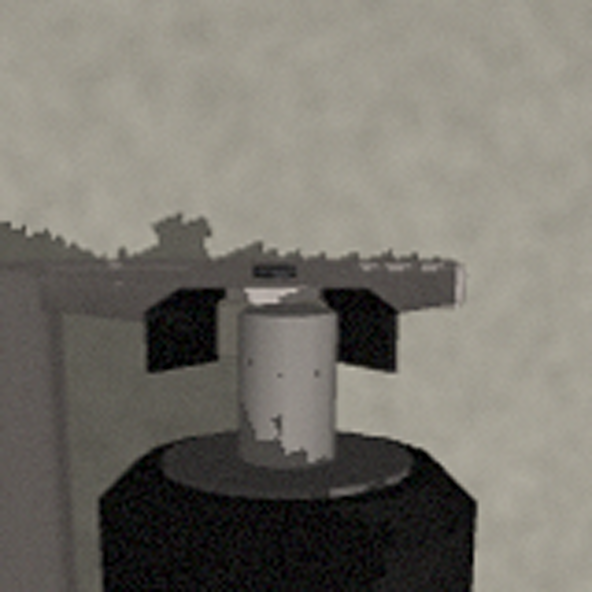

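View pics/scene6.png

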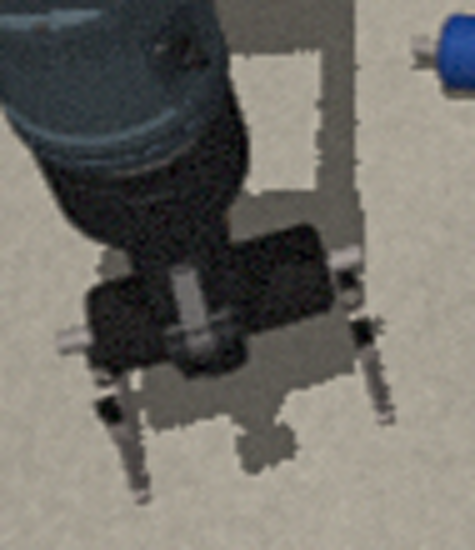

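View pics/top6.png

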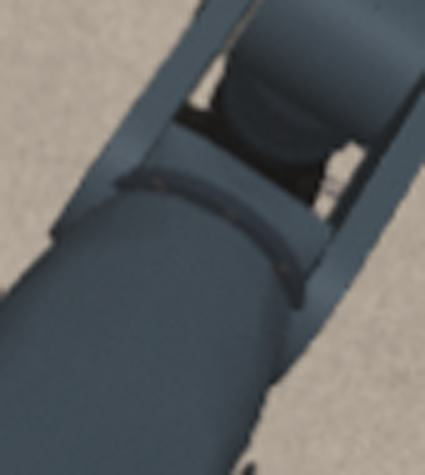

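Run:
```python
from h import *
s,c=pickle.load(open('w6.pkl','rb'))
R=s["eef_rot"];p=s["position"]
def up(x,y,f=3.7,x0=200,y0=60): return ((x+.5)/f-.5+x0,(y+.5)/f-.5+y0)
def T(n,q,z):
    P=onz(c,*up(*q),z); print(n,(R.T@(P-p)).round(1),P.round(1))
T("in L",(147,372),69.5);T("in R",(398,371),69.5)
T("out L",(147,313),69.5);T("out R",(398,311),69.5)
T("runner tip R corner",(464,304),10); T("",(462,262),10)
T("stub tip",(287,310),p[2]-154.4)
for q in ((53,0,0),(61,0,0)):
  print(proj(c,p+R@np.array([q[0],0,p[2]-69.5])))
# scene
c=pickle.load(open('scene6.pkl','rb'))
us=lambda x,y: up(x,y,5,150,215)
z=p[2]-154.4
for q in ((358,256),(62,340)):
    P=onz(c,*us(*q),z);print("stub tip scene",P.round(1),(R.T@(P-p)).round(1))
```

```text
in L [ 53.7 -17.8 191.2] [ 553.6 -190.6   69.5]
in R [ 53.8  15.5 191.2] [ 584.9 -201.9   69.5]
out L [ 61.5 -17.5 191.2] [ 556.5 -183.3   69.5]
out R [ 61.7  15.3 191.2] [ 587.4 -194.4   69.5]
runner tip R corner [ 54.7  32.5 250.8] [ 601.3 -207.    10. ]
 [ 62.1  31.9 250.7] [ 603.2 -199.8   10. ]
stub tip [ 66.9   0.7 154.4] [ 575.5 -184.4  106.3]
[275.57354858 161.47922103]
[275.55000033 145.13975495]
stub tip scene [ 575.5 -187.1  106.3] [ 64.5   1.7 154.4]
stub tip scene [ 529.2 -305.4  106.3] [-62.5  -1.2 154.4]
```

Relative to the roller, the notch is only about 0.2 mm off along the axle and 1.8 mm off across it. I'll correct with −1.5 in tool y and lower into the mouths.

>>> arm_command --pt "0 -1.5 6 0 0 0" --pt "0 0 12 0 0 0" --pt "0 0 10 0 0 0" --pt "0 0 6 0 0 0" --pt "0 0 4 0 0 0" --pt "0 0 2 0 0 0" --pt "0 0 0 0 0 0" --pt "0 0 0 0 0 0"

```text
time_s: 12.42
position: [549.9, -246.2, 220.1]
eef_rot: [[0.344, 0.939, 0.001], [0.939, -0.344, -0.0], [-0.0, 0.001, -1.0]]
ft_force: [-0.6, -0.3, -1.4]
opening: 0.449
```

```bash
python3 -c "
from h import *
from station import arm
wcap(arm,'w7')
for n in ('scene',):
  c=arm.capture(n);pickle.dump(c,open(n+'7.pkl','wb'));f=c['frame'][:,:,::-1]
  f=f[215:325,150:245]
  cv2.imwrite('pics/'+n+'7.png',cv2.resize(f,None,fx=5,fy=5,interpolation=cv2.INTER_CUBIC))
t=cv2.imread('pics/w7.png');cv2.imwrite('pics/w7b.png',cv2.resize(t[60:220,200:360],None,fx=3.7,fy=3.7,interpolation=cv2.INTER_CUBIC))
"
```

```text
t 12.425 pos [ 549.9 -246.2  220.1] yaw 69.89 z [ 5.e-04 -4.e-04 -1.e+00] F [-0.6 -0.3 -1.4] op 0.449 q [-35.4  26.5  94.8   0.   58.7 -15.3]
```

View pics/w7b.png

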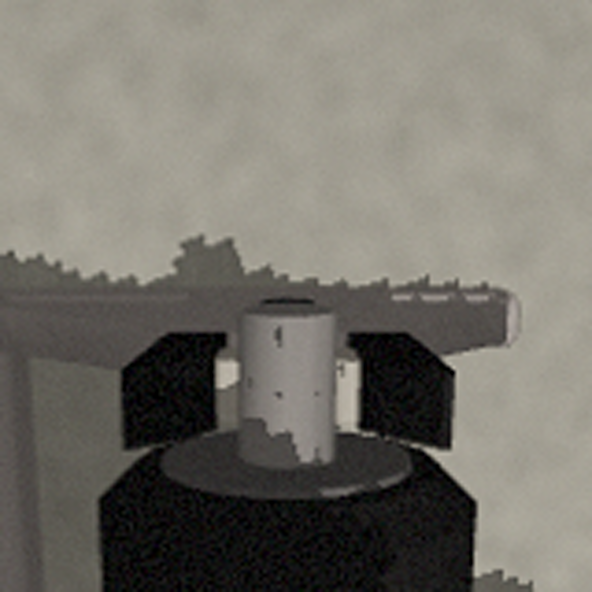

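View pics/scene7.png

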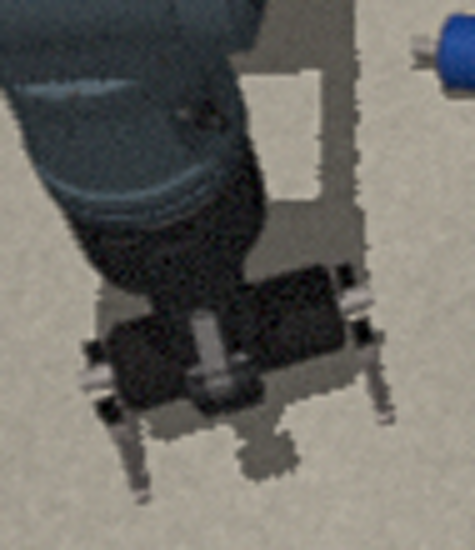

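Both stubs are in the mouths, centred at crop column 287 against a clip middle of 287, with the axis at about 66 mm. Pressing down gently.

>>> arm_command --pt "0 0 1 0 0 0" --pt "0 0 1 0 0 0" --pt "0 0 1 0 0 0" --pt "0 0 0 0 0 0"

```text
time_s: 13.02
position: [550.1, -246.4, 217.5]
eef_rot: [[0.344, 0.939, 0.001], [0.939, -0.344, -0.001], [-0.0, 0.001, -1.0]]
ft_force: [-0.1, 0.7, 4.6]
opening: 0.444
```

>>> arm_command --pt "0 0 1 0 0 0" --pt "0 0 1 0 0 0" --pt "0 0 1 0 0 0" --pt "0 0 1 0 0 0"

```text
time_s: 13.52
position: [550.4, -246.7, 214.8]
eef_rot: [[0.344, 0.939, 0.002], [0.939, -0.344, -0.002], [-0.001, 0.002, -1.0]]
ft_force: [-4.0, 0.7, 12.7]
opening: 0.447
```

>>> arm_command --pt "0 0 1 0 0 0" --pt "0 0 1 0 0 0" --pt "0 0 1 0 0 0" --pt "0 0 1 0 0 0"

```text
time_s: 14.02
position: [549.3, -245.9, 207.8]
eef_rot: [[0.344, 0.939, -0.001], [0.939, -0.344, 0.001], [0.0, -0.001, -1.0]]
ft_force: [1.4, -0.5, -6.8]
opening: 0.444
```

>>> arm_command --pt "0 0 1 0 0 0" --pt "0 0 1 0 0 0" --pt "0 0 1 0 0 0" --pt "0 0 0.5 0 0 0" --pt "0 0 0 0 0 0"

```text
time_s: 14.65
position: [549.7, -246.1, 205.2]
eef_rot: [[0.344, 0.939, -0.0], [0.939, -0.344, 0.0], [0.0, -0.0, -1.0]]
ft_force: [-0.8, 0.1, -3.0]
opening: 0.447
```

>>> arm_command --pt "0 0 1 0 0 0" --pt "0 0 0.5 0 0 0" --pt "0 0 0 0 0 0" --pt "0 0 0 0 0 0"

```text
time_s: 15.15
position: [550.0, -246.2, 204.4]
eef_rot: [[0.344, 0.939, 0.001], [0.939, -0.344, -0.001], [-0.0, 0.001, -1.0]]
ft_force: [-3.1, 1.7, 5.3]
opening: 0.447
```

>>> arm_command --pt "0 0 1 0 0 0" --pt "0 0 0.5 0 0 0" --pt "0 0 0 0 0 0" --pt "0 0 0 0 0 0" --pt "0 0 0 0 0 0"

```text
time_s: 15.78
position: [550.1, -246.3, 204.2]
eef_rot: [[0.344, 0.939, 0.001], [0.939, -0.344, -0.001], [-0.0, 0.001, -1.0]]
ft_force: [-6.2, 3.5, 16.4]
opening: 0.446
```

```bash
python3 -c "
from h import *
from station import arm
wcap(arm,'w8')
for n in ('scene',):
  c=arm.capture(n);pickle.dump(c,open(n+'8.pkl','wb'));f=c['frame'][:,:,::-1]
  f=f[215:325,150:245]
  cv2.imwrite('pics/'+n+'8.png',cv2.resize(f,None,fx=5,fy=5,interpolation=cv2.INTER_CUBIC))
t=cv2.imread('pics/w8.png');cv2.imwrite('pics/w8b.png',cv2.resize(t[60:220,200:360],None,fx=3.7,fy=3.7,interpolation=cv2.INTER_CUBIC))
"
```

```text
t 15.775 pos [ 550.1 -246.3  204.2] yaw 69.9 z [ 6.e-04 -6.e-04 -1.e+00] F [-6.2  3.5 16.4] op 0.446 q [-35.4  27.9  94.9  -0.   57.1 -15.3]
```

View pics/w8b.png

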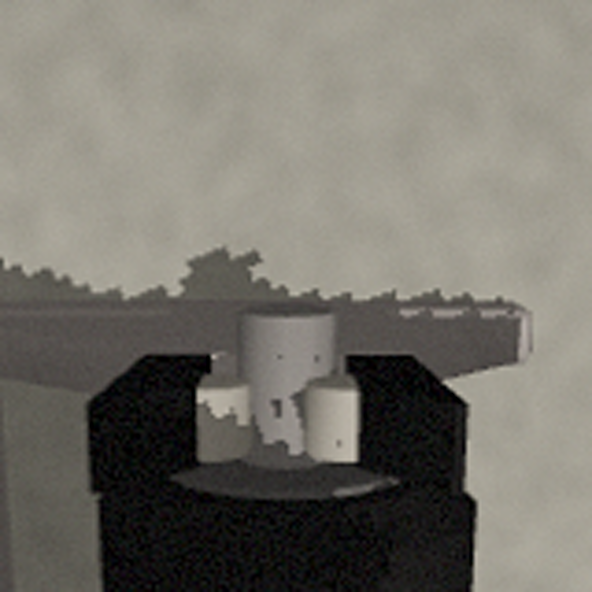

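View pics/scene8.png

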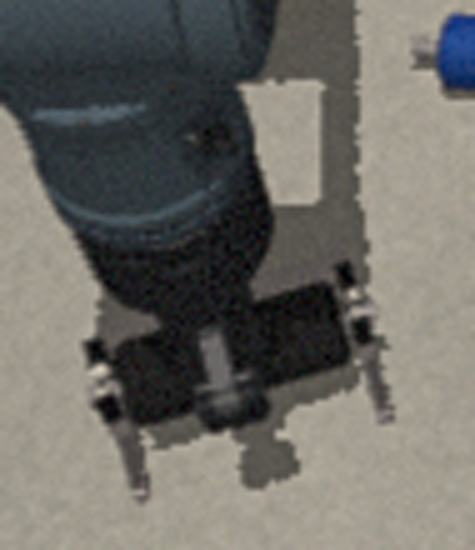

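In the wrist view the nibs have closed over the far stub, and the scene view shows both ends seated. The push is steady at about 16 N. One settle check, then I'll hand in.

>>> arm_command --pt "0 0 0 0 0 0" --pt "0 0 0 0 0 0" --pt "0 0 0 0 0 0" --pt "0 0 0 0 0 0"

```text
time_s: 16.38
position: [550.1, -246.3, 204.2]
eef_rot: [[0.344, 0.939, 0.001], [0.939, -0.344, -0.001], [-0.0, 0.001, -1.0]]
ft_force: [-6.3, 4.9, 15.5]
opening: 0.449
```

```bash
python3 -c "
from station import arm
s=arm.sense();print(s['time_s'],s['position'],s['ft_force'],s['opening'],s['qd'])
print(arm.close_job())"
```

```text
16.375 [ 550.07958025 -246.30235227  204.20240306] [-6.31202519  4.8624015  15.51930695] 0.4491362387403907 [ 0.04251137 -0.06137765 -0.03087333  0.01491017 -0.02181455 -0.01587429]
the job is handed in; nothing more can be done
None
```

I took the thick roller from the rack, set its axle in both notch mouths, pressed it through the nibs and handed the job in at 16.4 s, still gripping it and pushing down.

**Snap:** the upward force on the tool rose to 12.7 N at the nibs, then dropped suddenly. The tool came to rest 13.3 mm below the point where the axle first touched the nibs, against an expected fall of 13 mm.

**Last checks:**
- **Seating:** the wrist picture shows the nibs closed over the far stub, and the scene picture shows both ends down between the clips.
- **Hold:** the push read a steady 15.5 N with the arm at rest, and the fingers were on the rubber (opening 0.45, about 38 mm).
- **Sideways push:** about 8 N of sideways force remained. It held steady over the last half second, so I left it.
- **Not measured:** I checked the near stub only in the coarser scene view, and I didn't re-measure the other rollers or bystanders after the lift. The wrist picture taken just after lifting the roller clear showed the short and slim rollers still in the rack.

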